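# Cover the gel-casting parts: each steel lid on its own dish

## Task

The cleaned gel-casting parts are stored in four steel dishes on the bench: cover each dish with the lid that fits it (large round, small round, square, oblong) so that every lid sits down flat and square on its rim. Lower the lids on rather than dropping them, leave the dishes where they stand, and do not disturb the bottle or the beaker.

Things in the scene. Friction and masses are not known exactly. Their poses are not given: they have to be found in the camera images.
- lid_round_large: Large round steel lid, right way up on the bench, 132 mm diameter. Origin: centre of underside, z up. Locating step z 0-6, 98 mm diameter (7 mm clear of the dish wall all round); plate z 6-10; black round knob at the centre, 24 mm diameter, z 18-38, on a 14 mm stem (grip from any side, fingertips at z 12-18). About 160 g.
- lid_round_small: Small round steel lid, right way up on the bench, 96 mm diameter. Origin: centre of underside, z up. Locating step z 0-6, 62 mm diameter (7 mm clear of the dish wall all round); plate z 6-10; black round knob at the centre, 24 mm diameter, z 18-38, on a 14 mm stem (grip from any side, fingertips at z 12-18). About 100 g.
- lid_square: Square steel lid, right way up on the bench, 108 x 108 mm. Origin: centre of underside, z up. Locating step z 0-6, 74 x 74 mm (7 mm clear of the dish wall all round); plate z 6-10; black bar handle over the centre, 60 mm along x, 10 mm wide in y, z 28-38, on 8 mm feet at its ends (close fingers along y, fingertips at z 12-18). About 170 g. Fits in any quarter turn.
- lid_long: Oblong steel lid, right way up on the bench, 148 mm (x) by 88 mm (y). Origin: centre of underside, z up. Locating step z 0-6, 114 x 54 mm (7 mm clear of the dish wall all round); plate z 6-10; black bar handle over the centre, 60 mm along x, 10 mm wide in y, z 28-38, on 8 mm feet at its ends (close fingers along y, fingertips at z 12-18). About 180 g. Fits either way round.
- dish_round_large: Large round dish. Open steel dish, standing loose, small clean parts on its floor. Origin: centre of underside. Outer diameter 120 mm, inner 112 mm, 45 mm high, wall 4 mm. Fitted, its lid's plate lies on the rim and the lid's origin is straight above the dish's origin by 39 mm. About 300 g.
- dish_round_small: Small round dish. Open steel dish, standing loose, small clean parts on its floor. Origin: centre of underside. Outer diameter 84 mm, inner 76 mm, 50 mm high, wall 4 mm. Fitted, its lid's plate lies on the rim and the lid's origin is straight above the dish's origin by 44 mm. About 200 g.
- dish_square: Square dish. Open steel dish, standing loose, small clean parts on its floor. Origin: centre of underside. Outside 96 x 96 mm, inside 88 x 88 mm, sides along x and y, 40 mm high, wall 4 mm. Fitted, its lid's plate lies on the rim and the lid's origin is straight above the dish's origin by 34 mm. About 280 g.
- dish_long: Oblong dish. Open steel dish, standing loose, small clean parts on its floor. Origin: centre of underside. Outside 136 mm (x) by 76 mm (y), inside 128 x 68 mm, 40 mm high, wall 4 mm. Fitted, its lid's plate lies on the rim and the lid's origin is straight above the dish's origin by 34 mm. About 300 g.
- bottle: Bystander: small amber reagent bottle with a blue cap, 56 mm diameter, 105 mm high, standing on the bench. Origin: centre of its underside.
- beaker: Bystander: clear plastic beaker, 66 mm diameter at the rim, 75 mm high, standing on the bench. Origin: centre of its underside.
Things that resemble listed ones, but are neither listed nor needed, are in the scene too. Leave any turquoise look-alike of the lid_square alone.

How it is judged:
By the outcome, as a careful person would: the job done as asked, in the order asked, and still so for the second after the job is handed in, with the robot touching nothing.
It also fails if it takes over 99 s, if anything falls off the work surface, if the arm or the gripper's body presses on something with over 40 N, if the wrist force passes 120 N, or if a joint passes its speed limit or range.

## Robot

A 6-joint arm with a two-finger parallel gripper is mounted at the origin on the work surface. World frame = base frame: x ahead of the robot, y to its left, z up, the work surface at z = 0. Lengths are in mm, angles in rad, forces in N, time in s.
With the tool pointing down it reaches from about 350 to 875 mm from the base axis. Payload 4.2 kg.
Tool frame: the origin (TCP) lies midway between the tips of the shut fingers; the grasp point (between the pads) lies 19 mm behind it (arm.hold_point_z is the distance from the TCP to the grasp point, in mm); z points along the fingers, y is the line along which they close (so a half turn about z gives the same grasp; the last joint's range is limited). The gripper opens to 85 mm and grips with 20 to 120 N. Pads are 22 mm wide; open, the fingers measure 114 mm over their backs; the gripper's body (76 mm by 85 mm) begins 54 mm behind the grasp point. The pads swing forward as they close: fully open they stand 13 mm farther back than shut.
Start: joints at [-0.98, 0.385, 0.008, 0, -1.194, -0.259], TCP at [203.606, -590.884, 231.312] pointing down, gripper open.
Joint ranges: [-3.14, 3.14], [-1.21, 2.06], [-1.07, 1.41], [-3.16, 2.05], [-2.99, -0.16], [-3.1, 3.1]. Speed limits (rad/s): [2.79, 2.79, 3.14, 3.14, 3.14, 3.14].

## Interface

Orientations are given as a unit quaternion [x, y, z, w].
In Python, from bench import arm, vision gives the robot as it stands. The module is installed in compiled form; this text tells all that it offers.
- The arm moves only by the tool servo_tool, never from a script. Its argument "plan" is a list of rows, each a list of 7 numbers: the shift along the world's x, y, z each as a share of 300 mm, from -1 to 1, then the turn, a rotation vector about the world's x, y, z each as a share of 2 rad, from -1 to 1, then the opening, from 0 (shut) to 1 (fully open). A call has 1 to 20 rows; each row shifts and turns the commanded pose from where the row before left it; what a row does not reach is not made up. A row lasts 1/8 s, in which the tool goes at most 62.5 mm and 10.7 degrees, less where a joint would pass 70% of its speed; a pose out of reach is approached as far as the arm can. A call with a number of a shift or a turn outside -1 to 1 is refused whole. A call with a gripper value outside its range is refused whole. The fingers move at their own pace and stop on an object; the grip force is fixed at half the most. Time passes only in rows, so rows that do not move let the fingers close. It gives the time, the measured TCP pose, the force, the opening and the grip force at its end, in the units of the state.
- arm.read_state(): the state, without advancing time (a new reading comes with each control period).
- vision.get_image(name): name is "scene" or "top" or "wrist"; returns a dict with "image" (400x640x3 uint8, red, green, blue), "z_map" (400x640 float32, mm along the optical axis (not along the pixel's ray), 0 where there is no reading), "K" (3x3 intrinsics, pixels), "world_to_cam" (4x4, takes a point from world to camera coordinates); the wrist camera has in their place "mount" (4x4, takes a point from camera to tool coordinates, whose origin is the TCP and whose axes are the flange's). Camera axes: x right, y down, z forward; pixel columns grow to the right and rows downward; lengths in mm; the calibration is good to about 2 mm. A picture is of the moment at which its call begins: read the wrist's pose just before it.
- arm.job_done(): hands the job in; it is judged then, once.
The state is a dict: "clock": time; "joints": joint angles; "joint_vel": joint speeds; "joint_efforts": joint torques, N m; "position": TCP position; "ee_rot": TCP orientation; "contact_force": force on the tool from outside, world axes, zero at the start; "wrist_torque": the same for the moment, N m; "gripper_width": finger opening in mm; "grasp_force": force on a finger pad.
Only numpy, scipy, OpenCV 4.12 (cv2) and the standard library are available. Lean on these libraries where they do the work, as an engineer would, in place of code of your own. Each camera call takes 0.05 s, during which the arm holds its last target. There are 200 camera calls.

## Working session

There is one attempt and no reset: what is moved stays moved. The work goes in short steps, Python scripts to look and compute and a tool call to move; the robot and the scene stay as the last step left them, time stands still between calls to the robot, and variables do not carry over. Pictures are saved under pics/ and viewed, at most 14 in all, crops included, and the job is handed in when it is done.

Besides the shell and the picture viewer there is one more tool, called after ">>>" as name(argument=value, ...) on one line, values as JSON. servo_tool: Moves the arm, as the interface text tells. Its arguments: {"type":"object","properties":{"plan":{"type":"array"}},"required":["plan"]}

```bash
mkdir -p pics
cat > h.py <<'E'
import numpy as np, cv2
from bench import arm, vision
def grab(n):
    d=vision.get_image(n); cv2.imwrite(f'pics/{n}_%.2f.png'%arm.read_state()['clock'],d['image'][...,::-1]); return d
def world(d):
    z=d['z_map'].astype(float); K=d['K']; v,u=np.mgrid[:400,:640]
    p=np.stack([(u-K[0,2])/K[0,0]*z,(v-K[1,2])/K[1,1]*z,z,np.ones_like(z)],-1)
    return (p@np.linalg.inv(d['world_to_cam']).T)[...,:3]
E
python3 - <<'E'
from h import *
s=arm.read_state();print(s)
for n in('top','scene'):
    d=grab(n);np.savez(n+'.npz',**d);print(d['world_to_cam'],d['K'])
E
ls pics
```

```text
{'clock': 0.0, 'joints': array([-9.80399845e-01,  3.85553787e-01,  6.61682190e-03, -5.26058999e-04,
       -1.19399118e+00, -2.58619502e-01]), 'joint_vel': array([-0.00025777,  0.00125136, -0.00050537,  0.00045911,  0.00058856,
       -0.0002197 ]), 'joint_efforts': array([ 9.03654072e-04, -3.92293417e+01,  1.88403386e+01,  4.18622419e+00,
       -4.58024864e-03,  2.32231071e-05]), 'position': array([ 203.42054082, -590.34582806,  230.21571445]), 'ee_rot': array([-1.65032879e-01,  9.86287460e-01,  1.07199198e-03, -2.16244177e-04]), 'contact_force': array([ 0.28075062, -0.95397406,  0.05956153]), 'wrist_torque': array([-0.05159218, -0.00778896,  0.00059563]), 'grasp_force': 0.0, 'gripper_width': 85.72492891524314}
[[-8.09894483e-03 -9.99878271e-01 -1.33360433e-02 -9.05658743e+01]
 [-9.89032354e-01  9.97655494e-03 -1.47361701e-01  5.90669076e+02]
 [ 1.47476810e-01  1.19963040e-02 -9.88992760e-01  1.03370087e+03]
 [ 0.00000000e+00  0.00000000e+00  0.00000000e+00  1.00000000e+00]] [[399.17965256   0.         310.42326615]
 [  0.         399.17965256 205.0740577 ]
 [  0.           0.           1.        ]]
[[ 1.84730885e-01  9.82480318e-01 -2.46358257e-02 -1.95891569e+00]
 [ 5.96409091e-01 -1.31993165e-01 -7.91753750e-01 -3.21817988e+02]
 [-7.81134237e-01  1.31568341e-01 -6.10343408e-01  1.88430887e+03]
 [ 0.00000000e+00  0.00000000e+00  0.00000000e+00  1.00000000e+00]] [[438.85664099   0.         320.19326039]
 [  0.         438.85664099 191.27629483]
 [  0.           0.           1.        ]]
scene_0.10.png
top_0.05.png
```

View pics/top_0.05.png

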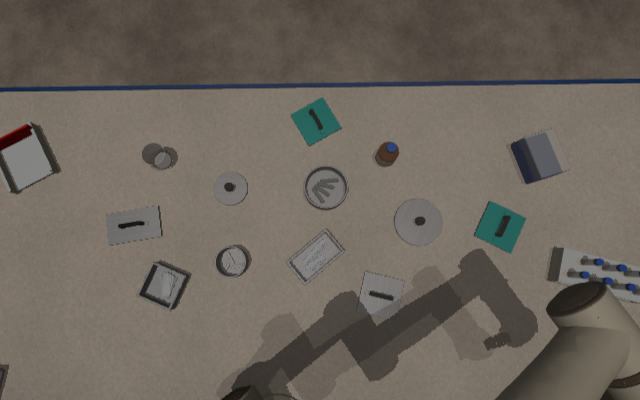

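View pics/scene_0.10.png

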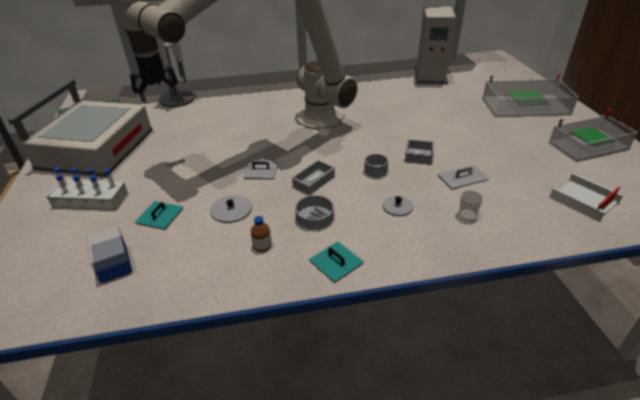

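The top picture shows the steel lids: large round at (418,222), small round (231,188), square (381,293) and oblong (134,225). The dishes are at (326,187), (232,261), (164,285) and (316,256). The bottle is at (387,153) and the beaker at (160,157). The turquoise pieces are decoys.

Run:
```python
from h import *
d=dict(np.load('top.npz')); W=world(d)
print('table z',np.round([W[320,200,2],W[240,270,2],W[150,230,2],W[250,450,2]],1))
O=dict(lidRL=(418,222,7,16),lidRS=(231,188,7,16),lidSq=(381,293,7,16),lidLo=(134,225,7,16),kRL=(419,221,25,45),kRS=(230,187,25,45),hSq=(381,295,25,45),hLo=(131,225,25,45),dRL=(326,187,36,55),dRS=(232,261,40,60),dSq=(164,285,32,50),dLo=(316,256,32,50),bottle=(387,153,90,120),beaker=(160,157,50,90),t1=(316,121,7,16),t2=(501,227,7,16))
v,u=np.mgrid[:400,:640]
for k,(a,b,lo,hi) in O.items():
    m=(np.hypot(u-a,v-b)<38)&(W[...,2]>lo)&(W[...,2]<hi)&(d['z_map']>0)
    n,l,st,c=cv2.connectedComponentsWithStats(m.astype(np.uint8))
    # component nearest centre with area
    best=max(range(1,n),key=lambda i:st[i,4])
    P=W[l==best] if k[0]!='d' else W[m]
    r=cv2.minAreaRect(P[:,:2].astype(np.float32)); c2,R=cv2.minEnclosingCircle(P[:,:2].astype(np.float32))
    print(k,len(P),'z%.1f'%np.median(P[:,2]),'rect',np.round(r[0],1),np.round(r[1],1),round(r[2],1),'circ',np.round(c2,1),round(R,1),'r%.0f'%np.hypot(*r[0]))
w=vision.get_image('wrist');print(w['mount'],w['K'])
```

```text
table z [-2.8 -1.3  0.3  3. ]
lidRL 1620 z10.7 rect [ 545.2 -391.5] [131.  127.7] 89.9 circ [ 545.  -391.8] 66.3 r671
lidRS 765 z10.4 rect [643.9 129.8] [94.1 94.1] 23.6 circ [645.  129.6] 48.7 r657
lidSq 1481 z10.7 rect [ 346.9 -280.9] [108.6 107.8] 75.9 circ [ 346.6 -280.4] 74.1 r446
lidLo 1460 z10.3 rect [542.9 397.7] [ 88.1 150.1] 9.2 circ [541.1 397.1] 84.2 r673
kRL 69 z37.0 rect [ 544.5 -390.1] [21.8 21.4] 0.1 circ [ 545.1 -390.7] 11.7 r670
kRS 69 z37.5 rect [643.7 129.5] [23.2 20.9] 88.5 circ [643.9 129.1] 12.3 r657
hSq 93 z37.7 rect [ 347.  -280.5] [60.2 10. ] 76.0 circ [ 347.8 -280.7] 30.2 r446
hLo 95 z36.9 rect [542.9 397.8] [10.4 60.7] 10.1 circ [542.  397.7] 30.5 r673
dRL 251 z44.5 rect [ 640.3 -137.3] [116.9 119. ] 89.9 circ [ 640.  -137.2] 59.7 r655
dRS 189 z49.2 rect [441.1 116.6] [82.2 81. ] 89.7 circ [440.4 116.7] 41.8 r456
dSq 381 z39.1 rect [378.8 300.8] [101.1 100.1] 66.7 circ [378.8 300.3] 68.6 r484
dLo 362 z39.5 rect [ 451.7 -107.1] [ 79.9 139.8] 39.6 circ [ 451. -107.] 78.9 r464
bottle 91 z104.8 rect [ 729.4 -307. ] [25.1 23.7] 86.7 circ [ 730.4 -307.9] 13.6 r791
beaker 271 z67.3 rect [729.3 325.9] [65.2 64.4] 4.2 circ [728.7 326.2] 33.7 r799
t1 1156 z10.3 rect [ 837.9 -112. ] [108.6 108.4] 29.5 circ [ 839.5 -110.8] 74.7 r845
t2 1392 z10.7 rect [ 530.2 -615. ] [109.8 109.2] 62.4 circ [ 530.1 -614.1] 74.2 r812
[[ 2.82509355e-04 -9.59999010e-01 -2.80003250e-01  7.15439261e+01]
 [ 9.99999948e-01  3.15533554e-04 -7.28654377e-05 -3.80860037e-01]
 [ 1.58301169e-04 -2.80003215e-01  9.59999049e-01 -1.41783227e+02]
 [ 0.00000000e+00  0.00000000e+00  0.00000000e+00  1.00000000e+00]] [[305.28086534   0.         316.58155857]
 [  0.         305.28086534 199.80892686]
 [  0.           0.           1.        ]]
```

>>> servo_tool(plan=[[0.142, 0.083, 0, 0, 0, 0, 0.6], [0.142, 0.083, 0, 0, 0, 0, 0.6], [0.142, 0.083, 0, 0, 0, 0, 0.6], [0.142, 0.083, 0, 0, 0, 0, 0.6], [0.142, 0.083, 0, 0, 0, 0, 0.6], [0.142, 0.083, 0, 0, 0, 0, 0.6], [0.142, 0.083, 0, 0, 0, 0, 0.6], [0.142, 0.083, 0, 0, 0, 0, 0.6], [0, 0, 0, 0, 0, 0, 0.6], [0, 0, 0, 0, 0, 0, 0.6], [0, 0, 0, 0, 0, 0, 0.6]])

```text
clock: 1.52
position: [543.4, -392.4, 231.4]
ee_rot: [-0.164, 0.986, 0.0, -0.0]
contact_force: [-0.7, 0.5, 0.1]
gripper_width: 51.4
grasp_force: 0.0
```

```bash
cat >> h.py <<'E'
from scipy.spatial.transform import Rotation as R
def wrist(lo=25,hi=45,at=None,rad=60):
    s=arm.read_state(); d=grab('wrist')
    z=d['z_map'].astype(float);K=d['K'];v,u=np.mgrid[:400,:640]
    p=np.stack([(u-K[0,2])/K[0,0]*z,(v-K[1,2])/K[1,1]*z,z,np.ones_like(z)],-1)@d['mount'].T
    W=R.from_quat(s['ee_rot']).apply(p[...,:3].reshape(-1,3))+s['position']
    Wi=W.reshape(400,640,3)
    yaw=np.degrees(R.from_quat(s['ee_rot']).as_matrix()[:2,1]);M=R.from_quat(s['ee_rot']).as_matrix()
    print('TCP',np.round(s['position'],1),'close line deg %.1f'%np.degrees(np.arctan2(M[1,1],M[0,1])),'toolz',np.round(M[:,2],3),'j1,j6',np.round(s['joints'][[0,5]],2),'w%.1f'%s['gripper_width'],'t%.2f'%s['clock'])
    return d,Wi,(z>0)
def rect(W,ok,at,rad,lo,hi,tag=''):
    m=ok&(np.hypot(W[...,0]-at[0],W[...,1]-at[1])<rad)&(W[...,2]>lo)&(W[...,2]<hi)
    P=W[m]
    if len(P)<10: print(tag,'none');return
    r=cv2.minAreaRect(P[:,:2].astype(np.float32));c,q=cv2.minEnclosingCircle(P[:,:2].astype(np.float32))
    print(tag,len(P),'z%.1f'%np.median(P[:,2]),'rect',np.round(r[0],1),np.round(r[1],1),round(r[2],1),'circ',np.round(c,1),round(q,1))
E
python3 - <<'E'
from h import *
d,W,ok=wrist()
rect(W,ok,(545,-390),40,25,45,'knob');rect(W,ok,(545,-390),80,6,16,'plate');rect(W,ok,(545,-390),200,-10,4,'table')
E
```

```text
TCP [ 543.4 -392.4  231.4] close line deg 108.9 toolz [-0.  0. -1.] j1,j6 [-0.38 -0.86] w51.4 t1.52
knob 356 z36.4 rect [ 547.2 -391.4] [22.8 23.1] 48.2 circ [ 547.3 -391.1] 11.9
plate 8616 z9.0 rect [ 547.3 -391.2] [130.8 131. ] 15.7 circ [ 547.4 -391.1] 66.0
table 64441 z-0.9 rect [ 550.4 -388.2] [388.1 399.9] 18.9 circ [ 545. -390.] 200.0
```

>>> servo_tool(plan=[[0.008, 0.004, -0.13, 0, 0, 0, 0.6], [0, 0, -0.13, 0, 0, 0, 0.6], [0, 0, -0.13, 0, 0, 0, 0.6], [0, 0, -0.13, 0, 0, 0, 0.6], [0, 0, -0.13, 0, 0, 0, 0.6], [0, 0, -0.05, 0, 0, 0, 0.6], [0, 0, -0.026, 0, 0, 0, 0.6], [0, 0, 0, 0, 0, 0, 0.6], [0, 0, 0, 0, 0, 0, 0.6], [0, 0, 0, 0, 0, 0, 0], [0, 0, 0, 0, 0, 0, 0], [0, 0, 0, 0, 0, 0, 0], [0, 0, 0, 0, 0, 0, 0], [0, 0, 0, 0, 0, 0, 0], [0, 0, 0, 0, 0, 0, 0]])

```text
clock: 3.45
position: [547.4, -390.7, 14.7]
ee_rot: [-0.165, 0.986, -0.001, 0.001]
contact_force: [-1.7, 1.6, 6.1]
gripper_width: 22.0
grasp_force: 58.7
```

>>> servo_tool(plan=[[0, 0, 0.05, 0, 0, 0, 0], [0, 0, 0.1, 0, 0, 0, 0], [0, 0, 0.1, 0, 0, 0, 0], [0, 0, 0.1, 0, 0, 0, 0], [0.032, 0.085, 0.05, 0, 0, 0, 0], [0.032, 0.085, 0, 0, 0, 0, 0], [0.032, 0.085, 0, 0, 0, 0, 0], [0.032, 0.085, 0, 0, 0, 0, 0], [0, 0, 0, 0, 0, 0, 0], [0, 0, 0, 0, 0, 0, 0]])

```text
clock: 4.7
position: [584.9, -288.7, 133.6]
ee_rot: [-0.165, 0.986, 0.0, -0.0]
contact_force: [0.9, 0.4, -1.4]
gripper_width: 21.5
grasp_force: 59.0
```

Run:
```python
from h import *
d,W,ok=wrist()
s=arm.read_state();print(s['contact_force'],s['grasp_force'])
t=s['position'];print(t)
rect(W,ok,t[:2],80,t[2]-14,t[2]+5,'heldplate');rect(W,ok,t[:2],80,t[2]+8,t[2]+35,'knob')
rect(W,ok,(641,-137),75,38,55,'dish')
rect(W,ok,(452,-107),85,33,55,'dLo')
```

```text
TCP [ 584.9 -288.7  133.6] close line deg 109.0 toolz [-0.  0. -1.] j1,j6 [-0.21 -1.03] w21.5 t4.70
[ 0.39465253  0.37595633 -1.72582207] 58.95213486888679
[ 584.8235667  -289.05136519  133.53206831]
heldplate 31478 z127.9 rect [ 579.3 -289.8] [125.  120.7] 67.9 circ [ 585.  -289.1] 66.1
knob 4180 z155.4 rect [ 585. -289.] [24.5 49.2] 19.4 circ [ 578.4 -291.3] 24.6
dish 989 z43.4 rect [ 605.  -120.4] [108.   37.8] 66.0 circ [ 619.7 -126.9] 54.0
dLo 3365 z38.4 rect [ 466.4 -121.5] [ 80.7 103. ] 39.7 circ [ 465.5 -121.2] 64.0
```

```bash
cat >> h.py <<'E'
def ring(W,ok,at,r,lo,hi,tag=''):
    from scipy.optimize import least_squares
    q=np.hypot(W[...,0]-at[0],W[...,1]-at[1])
    P=W[ok&(abs(q-r)<8)&(W[...,2]>lo)&(W[...,2]<hi)][:,:2]
    f=lambda x:np.hypot(*(P-x[:2]).T)-x[2]
    s=least_squares(f,[*at,r],loss='soft_l1');print(tag,len(P),np.round(s.x,1),'fixed r',np.round(least_squares(lambda x:f([*x,r]),at,loss='soft_l1').x,1))
E
python3 - <<'E'
from h import *
d,W,ok=wrist()
ring(W,ok,(641,-137),58,40,50,'dRLwrist')
T=dict(np.load('top.npz'));Wt=world(T)
ring(Wt,T['z_map']>0,(640,-137),58,40,50,'dRLtop');ring(Wt,T['z_map']>0,(441,116.6),40,44,55,'dRStop')
E
```

```text
TCP [ 584.8 -289.1  133.5] close line deg 109.0 toolz [-0.  0. -1.] j1,j6 [-0.21 -1.03] w21.6 t4.75
dRLwrist 854 [ 641.9 -138.    57.5] fixed r [ 642.4 -138.2]
dRLtop 218 [ 640.  -137.2   57.6] fixed r [ 640.  -137.2]
dRStop 164 [440.1 116.6  39.8] fixed r [440.2 116.6]
```

View pics/wrist_4.75.png

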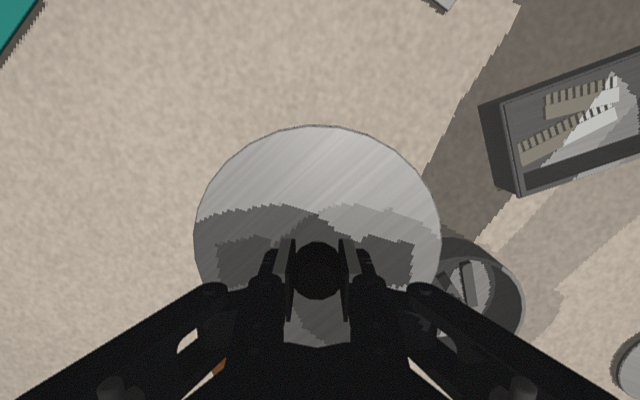

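The picture shows the lid held level between the fingers at (317,240). The large dish is to its right at about (490,290).

>>> servo_tool(plan=[[0.032, 0.084, 0, 0, 0, 0, 0], [0.032, 0.084, 0, 0, 0, 0, 0], [0.032, 0.084, 0, 0, 0, 0, 0], [0.032, 0.084, 0, 0, 0, 0, 0], [0.032, 0.084, 0, 0, 0, 0, 0], [0.031, 0.084, 0, 0, 0, 0, 0], [0, 0, 0, 0, 0, 0, 0], [0, 0, -0.08, 0, 0, 0, 0], [0, 0, -0.08, 0, 0, 0, 0], [0, 0, -0.04, 0, 0, 0, 0], [0, 0, 0, 0, 0, 0, 0], [0, 0, 0, 0, 0, 0, 0], [0, 0, 0, 0, 0, 0, 0]])

```text
clock: 6.42
position: [643.2, -137.4, 74.7]
ee_rot: [-0.165, 0.986, -0.0, 0.001]
contact_force: [-0.4, 0.3, -0.8]
gripper_width: 21.8
grasp_force: 59.0
```

>>> servo_tool(plan=[[-0.002, 0, -0.03, 0, 0, 0, 0], [0, 0, -0.015, 0, 0, 0, 0], [0, 0, -0.007, 0, 0, 0, 0], [0, 0, -0.006, 0, 0, 0, 0], [0, 0, -0.004, 0, 0, 0, 0], [0, 0, -0.003, 0, 0, 0, 0], [0, 0, 0, 0, 0, 0, 0], [0, 0, 0, 0, 0, 0, 0]])

```text
clock: 7.42
position: [642.0, -137.3, 54.1]
ee_rot: [-0.165, 0.986, -0.0, 0.0]
contact_force: [0.3, 0.7, -1.3]
gripper_width: 21.5
grasp_force: 59.0
```

No contact yet, so I'll lower it a little more.

>>> servo_tool(plan=[[0, 0, -0.003, 0, 0, 0, 0], [0, 0, -0.003, 0, 0, 0, 0], [0, 0, 0, 0, 0, 0, 0], [0, 0, 0, 0, 0, 0, 0]])

```text
clock: 7.92
position: [642.1, -137.3, 53.7]
ee_rot: [-0.165, 0.986, -0.0, 0.0]
contact_force: [-2.8, 2.4, 5.0]
gripper_width: 21.4
grasp_force: 59.7
```

>>> servo_tool(plan=[[0, 0, 0, 0, 0, 0, 0.5], [0, 0, 0, 0, 0, 0, 0.5], [0, 0, 0, 0, 0, 0, 0.5], [0, 0, 0, 0, 0, 0, 0.5], [0, 0, 0.06, 0, 0, 0, 0.5], [0, 0, 0.14, 0, 0, 0, 0.5], [0, 0, 0.14, 0, 0, 0, 0.5], [0, 0, 0.14, 0, 0, 0, 0.5], [0.002, 0.148, 0, 0, 0, 0, 0.5], [0.002, 0.148, 0, 0, 0, 0, 0.5], [0.002, 0.148, 0, 0, 0, 0, 0.5], [0.002, 0.148, 0, 0, 0, 0, 0.5], [0.002, 0.148, 0, 0, 0, 0, 0.5], [0.002, 0.148, 0, 0, 0, 0, 0.5], [0, 0, 0, 0, 0, 0, 0.5], [0, 0, 0, 0, 0, 0, 0.5], [0, 0, 0, 0, 0, 0, 0.5]])

```text
clock: 10.05
position: [645.6, 128.0, 196.8]
ee_rot: [-0.165, 0.986, -0.0, 0.0]
contact_force: [1.2, 0.5, -0.5]
gripper_width: 42.6
grasp_force: 0.0
```

Run:
```python
from h import *
d,W,ok=wrist()
rect(W,ok,(645,129.5),40,25,45,'knob');rect(W,ok,(645,129.5),58,6,16,'plate')
ring(W,ok,(442,116.6),40,44,56,'dRSwrist')
T=grab('top');Wt=world(T)
rect(Wt,T['z_map']>0,(641,-137),75,44,60,'RL plate');rect(Wt,T['z_map']>0,(641,-137),40,65,90,'RL knob');
P=Wt[(np.hypot(Wt[...,0]-641,Wt[...,1]+137)<62)&(Wt[...,2]<60)&(Wt[...,2]>40)]
A=np.c_[P[:,:2]-[641,-137],np.ones(len(P))];print('plane',np.linalg.lstsq(A,P[:,2],rcond=None)[0])
```

```text
TCP [645.6 128.  196.8] close line deg 108.9 toolz [ 0.001  0.    -1.   ] j1,j6 [ 0.44 -1.68] w42.6 t10.05
knob 434 z36.5 rect [646.4 130.4] [23.3 23. ] 40.5 circ [646.3 130.6] 12.0
plate 5290 z9.0 rect [646.6 130.7] [95.1 94.9] 63.0 circ [646.5 130.5] 48.0
dRSwrist 337 [436.6 115.7  46.8] fixed r [443.4 117.8]
RL plate 1752 z49.3 rect [ 640.  -138.4] [129.5 129.5] 44.9 circ [ 640.1 -138.2] 65.8
RL knob 68 z76.7 rect [ 640.3 -138.8] [21.8 23.5] 30.4 circ [ 639.9 -138.3] 12.4
plane [-2.26502991e-03  5.23962198e-04  4.93352404e+01]
```

>>> servo_tool(plan=[[0.003, 0.009, -0.14, 0, 0, 0, 0.5], [0, 0, -0.14, 0, 0, 0, 0.5], [0, 0, -0.14, 0, 0, 0, 0.5], [0, 0, -0.14, 0, 0, 0, 0.5], [0, 0, -0.035, 0, 0, 0, 0.5], [0, 0, -0.012, 0, 0, 0, 0.5], [0, 0, 0, 0, 0, 0, 0.5], [0, 0, 0, 0, 0, 0, 0.5], [0, 0, 0, 0, 0, 0, 0], [0, 0, 0, 0, 0, 0, 0], [0, 0, 0, 0, 0, 0, 0], [0, 0, 0, 0, 0, 0, 0], [0, 0, 0, 0, 0, 0, 0]])

```text
clock: 11.78
position: [647.1, 132.1, 15.6]
ee_rot: [-0.165, 0.986, 0.0, 0.001]
contact_force: [-1.9, 0.2, 5.5]
gripper_width: 21.6
grasp_force: 58.7
```

>>> servo_tool(plan=[[0, 0, 0.05, 0, 0, 0, 0], [0, 0, 0.1, 0, 0, 0, 0], [0, 0, 0.1, 0, 0, 0, 0], [0, 0, 0.1, 0, 0, 0, 0], [-0.08, -0.005, 0.05, 0, 0, 0, 0], [-0.08, -0.005, 0, 0, 0, 0, 0], [-0.08, -0.005, 0, 0, 0, 0, 0], [-0.08, -0.005, 0, 0, 0, 0, 0], [0, 0, 0, 0, 0, 0, 0], [0, 0, 0, 0, 0, 0, 0]])

```text
clock: 13.02
position: [551.1, 126.0, 134.6]
ee_rot: [-0.165, 0.986, 0.0, 0.001]
contact_force: [0.7, 0.1, -0.7]
gripper_width: 21.5
grasp_force: 58.9
```

Run:
```python
from h import *
d,W,ok=wrist()
s=arm.read_state();t=s['position']
rect(W,ok,t[:2],60,t[2]-14,t[2]+5,'heldplate')
ring(W,ok,(442.5,117.3),40,44,56,'dRSwrist')
```

```text
TCP [551.1 126.  134.6] close line deg 109.0 toolz [ 0.001  0.    -1.   ] j1,j6 [ 0.51 -1.75] w21.5 t13.03
heldplate 15657 z128.1 rect [548.5 125.6] [94.7 91.4] 70.9 circ [550.7 125.4] 48.1
dRSwrist 2244 [443.  117.9  39.3] fixed r [443.  117.9]
```

>>> servo_tool(plan=[[-0.072, -0.005, 0, 0, 0, 0, 0], [-0.072, -0.005, 0, 0, 0, 0, 0], [-0.072, -0.005, 0, 0, 0, 0, 0], [-0.072, -0.005, 0, 0, 0, 0, 0], [-0.071, -0.005, 0, 0, 0, 0, 0], [0, 0, 0, 0, 0, 0, 0], [0, 0, -0.08, 0, 0, 0, 0], [0, 0, -0.08, 0, 0, 0, 0], [0, 0, -0.03, 0, 0, 0, 0], [0, 0, 0, 0, 0, 0, 0], [0, 0, 0, 0, 0, 0, 0], [0, 0, 0, 0, 0, 0, 0]])

```text
clock: 14.58
position: [443.3, 118.7, 77.9]
ee_rot: [-0.165, 0.986, 0.0, 0.001]
contact_force: [0.1, 0.1, -1.5]
gripper_width: 21.8
grasp_force: 58.9
```

>>> servo_tool(plan=[[0, 0, -0.025, 0, 0, 0, 0], [0, 0, -0.015, 0, 0, 0, 0], [0, 0, -0.006, 0, 0, 0, 0], [0, 0, -0.005, 0, 0, 0, 0], [0, 0, -0.004, 0, 0, 0, 0], [0, 0, -0.003, 0, 0, 0, 0], [0, 0, 0, 0, 0, 0, 0], [0, 0, 0, 0, 0, 0, 0]])

```text
clock: 15.58
position: [442.7, 118.3, 59.8]
ee_rot: [-0.165, 0.986, 0.0, 0.0]
contact_force: [0.4, 1.6, -1.6]
gripper_width: 21.4
grasp_force: 58.9
```

>>> servo_tool(plan=[[0, 0, -0.003, 0, 0, 0, 0], [0, 0, -0.003, 0, 0, 0, 0], [0, 0, 0, 0, 0, 0, 0], [0, 0, 0, 0, 0, 0, 0]])

```text
clock: 16.08
position: [442.9, 118.4, 59.4]
ee_rot: [-0.165, 0.986, -0.0, 0.0]
contact_force: [-3.8, -0.4, 10.5]
gripper_width: 22.2
grasp_force: 60.2
```

>>> servo_tool(plan=[[0, 0, 0, 0, 0, 0, 0.5], [0, 0, 0, 0, 0, 0, 0.5], [0, 0, 0, 0, 0, 0, 0.5], [0, 0, 0, 0, 0, 0, 0.5], [0, 0, 0.06, 0, 0, 0, 0.5], [0, 0, 0.14, 0, 0, 0, 0.5], [0, 0, 0.14, 0, 0, 0, 0.5], [0, 0, 0.14, 0, 0, 0, 0.5], [-0.035, -0.148, 0, 0, 0, 0.055, 0.5], [-0.035, -0.148, 0, 0, 0, 0.055, 0.5], [-0.035, -0.148, 0, 0, 0, 0.055, 0.5], [-0.035, -0.148, 0, 0, 0, 0.055, 0.5], [-0.035, -0.148, 0, 0, 0, 0.055, 0.5], [-0.035, -0.148, 0, 0, 0, 0.055, 0.5], [-0.035, -0.148, 0, 0, 0, 0.055, 0.5], [-0.035, -0.148, 0, 0, 0, 0.055, 0.5], [-0.035, -0.148, 0, 0, 0, 0.055, 0.5], [0, 0, 0, 0, 0, 0, 0.5], [0, 0, 0, 0, 0, 0, 0.5], [0, 0, 0, 0, 0, 0, 0.5]])

```text
clock: 18.58
position: [348.4, -280.5, 201.9]
ee_rot: [-0.614, 0.789, 0.0, 0.0]
contact_force: [0.7, 0.4, 1.0]
gripper_width: 42.5
grasp_force: 0.0
```

Run:
```python
from h import *
d,W,ok=wrist()
rect(W,ok,(349,-281),45,28,45,'bar');rect(W,ok,(349,-281),90,6,16,'plate')
T=grab('top');np.savez('top2.npz',**T);Wt=world(T)
P=Wt[(np.hypot(Wt[...,0]-441,Wt[...,1]-117)<44)&(Wt[...,2]<62)&(Wt[...,2]>45)]
A=np.c_[P[:,:2]-[441,117],np.ones(len(P))];print('plane',np.linalg.lstsq(A,P[:,2],rcond=None)[0])
rect(Wt,T['z_map']>0,(441,117),60,48,62,'RS plate')
rect(Wt,T['z_map']>0,(379,301),90,35,45,'dSq')
```

```text
TCP [ 348.4 -280.5  201.9] close line deg 165.8 toolz [-0.  0. -1.] j1,j6 [-0.31  0.06] w42.5 t18.57
bar 541 z36.6 rect [ 349.3 -280.9] [59.3  9.4] 75.9 circ [ 349.8 -281. ] 29.7
plate 8506 z9.1 rect [ 349.2 -280.2] [108.1 108.2] 76.2 circ [ 349.2 -280.3] 75.5
plane [-2.80938346e-03 -3.64647662e-03  5.42677500e+01]
RS plate 977 z54.2 rect [439.8 117.9] [93.9 93.7] 88.8 circ [439.8 117.4] 48.4
dSq 344 z39.7 rect [378.4 300.6] [ 99.9 100.2] 66.6 circ [378.8 300.9] 67.8
```

>>> servo_tool(plan=[[0.003, 0, -0.145, 0, 0, 0, 0.5], [0, 0, -0.145, 0, 0, 0, 0.5], [0, 0, -0.145, 0, 0, 0, 0.5], [0, 0, -0.145, 0, 0, 0, 0.5], [0, 0, -0.035, 0, 0, 0, 0.5], [0, 0, -0.009, 0, 0, 0, 0.5], [0, 0, 0, 0, 0, 0, 0.5], [0, 0, 0, 0, 0, 0, 0.5], [0, 0, 0, 0, 0, 0, 0], [0, 0, 0, 0, 0, 0, 0], [0, 0, 0, 0, 0, 0, 0], [0, 0, 0, 0, 0, 0, 0], [0, 0, 0, 0, 0, 0, 0], [0, 0, 0, 0, 0, 0, 0], [0, 0, 0, 0, 0, 0, 0]])

```text
clock: 20.55
position: [349.4, -281.5, 15.3]
ee_rot: [-0.614, 0.789, -0.0, 0.0]
contact_force: [-0.3, 1.2, 6.0]
gripper_width: 8.9
grasp_force: 59.0
```

>>> servo_tool(plan=[[0, 0, 0.05, 0, 0, 0, 0], [0, 0, 0.1, 0, 0, 0, 0], [0, 0, 0.1, 0, 0, 0, 0], [0, 0, 0.1, 0, 0, 0, 0], [0, 0, 0.05, 0, 0, 0, 0], [0.017, 0.05, 0, 0, 0, 0, 0], [0.034, 0.1, 0, 0, 0, -0.01, 0], [0.034, 0.1, 0, 0, 0, -0.01, 0], [0.034, 0.1, 0, 0, 0, -0.01, 0], [0.034, 0.1, 0, 0, 0, -0.01, 0], [0.034, 0.1, 0, 0, 0, -0.01, 0], [0.034, 0.1, 0, 0, 0, -0.01, 0], [0.034, 0.1, 0, 0, 0, -0.01, 0], [0.017, 0.1, 0, 0, 0, -0.01, 0], [0, 0.1, 0, 0, 0, 0, 0], [0, 0.1, 0, 0, 0, 0, 0], [0, 0.1, 0, 0, 0, 0, 0], [0, 0.1, 0, 0, 0, 0, 0], [0, 0.1, 0, 0, 0, 0, 0], [0, 0.1, 0, 0, 0, 0, 0]])

```text
clock: 23.05
position: [430.0, 154.4, 134.2]
ee_rot: [-0.549, 0.836, 0.0, -0.001]
contact_force: [0.8, -0.3, -2.0]
gripper_width: 8.4
grasp_force: 58.9
```

>>> servo_tool(plan=[[-0.01, 0.1, 0, 0, 0, 0, 0], [-0.02, 0.1, 0, 0, 0, 0, 0], [-0.02, 0.1, 0, 0, 0, 0, 0], [-0.02, 0.1, 0, 0, 0, 0, 0], [-0.03, 0.1, 0, 0, 0, 0, 0], [-0.03, 0.1, 0, 0, 0, 0, 0], [-0.02, 0.1, 0, 0, 0, 0, 0], [-0.02, 0.1, 0, 0, 0, 0, 0], [0, 0.05, 0, 0, 0, 0, 0], [0, 0, 0, 0, 0, 0, 0], [0, 0, 0, 0, 0, 0, 0]])

```text
clock: 24.42
position: [379.6, 407.5, 134.3]
ee_rot: [-0.548, 0.836, -0.0, -0.001]
contact_force: [-0.6, 0.0, -1.3]
gripper_width: 8.7
grasp_force: 58.9
```

```bash
python3 - <<'E'
from h import *
d,W,ok=wrist()
s=arm.read_state();t=s['position'];print(s['grasp_force'])
rect(W,ok,t[:2],80,t[2]-14,t[2]+3,'heldplate')
rect(W,ok,(381,301.5),75,33,46,'dSq')
np.savez('w.npz',W=W,ok=ok)
E
ls pics|tail -30|tr '\n' ' '
```

```text
TCP [379.6 407.5 134.3] close line deg 156.5 toolz [-0.001 -0.001 -1.   ] j1,j6 [ 1.11 -1.52] w8.7 t24.43
58.89187574386597
heldplate 23734 z128.0 rect [380.  408.4] [108.  108.5] 66.6 circ [375.  396.5] 67.1
dSq 4617 z38.7 rect [381.5 302.4] [98.3 99.7] 66.9 circ [380.6 302.7] 69.2
scene_0.10.png top_0.05.png top_10.15.png top_18.68.png wrist_1.57.png wrist_10.10.png wrist_13.07.png wrist_18.62.png wrist_24.48.png wrist_4.75.png wrist_4.80.png
```

>>> servo_tool(plan=[[0.005, -0.1, 0, 0, 0, 0, 0], [0, -0.1, 0, 0, 0, 0, 0], [0, -0.1, 0, 0, 0, 0, 0], [0, -0.053, 0, 0, 0, 0, 0], [0, 0, 0, 0, 0, 0, 0], [0, 0, -0.1, 0, 0, 0, 0], [0, 0, -0.09, 0, 0, 0, 0], [0, 0, -0.03, 0, 0, 0, 0], [0, 0, 0, 0, 0, 0, 0], [0, 0, 0, 0, 0, 0, 0], [0, 0, 0, 0, 0, 0, 0]])

```text
clock: 25.85
position: [381.6, 303.5, 69.7]
ee_rot: [-0.549, 0.836, 0.0, 0.001]
contact_force: [-0.4, 1.1, -2.1]
gripper_width: 8.8
grasp_force: 58.8
```

>>> servo_tool(plan=[[0, -0.003, -0.03, 0, 0, 0, 0], [0, 0, -0.015, 0, 0, 0, 0], [0, 0, -0.006, 0, 0, 0, 0], [0, 0, -0.005, 0, 0, 0, 0], [0, 0, -0.004, 0, 0, 0, 0], [0, 0, -0.004, 0, 0, 0, 0], [0, 0, 0, 0, 0, 0, 0], [0, 0, 0, 0, 0, 0, 0]])

```text
clock: 26.85
position: [381.2, 301.9, 49.5]
ee_rot: [-0.549, 0.836, 0.0, 0.0]
contact_force: [0.6, -0.3, -2.1]
gripper_width: 9.0
grasp_force: 59.0
```

>>> servo_tool(plan=[[0, 0, -0.003, 0, 0, 0, 0], [0, 0, -0.003, 0, 0, 0, 0], [0, 0, 0, 0, 0, 0, 0], [0, 0, 0, 0, 0, 0, 0]])

```text
clock: 27.35
position: [381.3, 302.0, 49.3]
ee_rot: [-0.549, 0.836, -0.0, 0.0]
contact_force: [-3.9, -1.9, 10.9]
gripper_width: 8.7
grasp_force: 60.6
```

>>> servo_tool(plan=[[0, 0, 0, 0, 0, 0, 0.5], [0, 0, 0, 0, 0, 0, 0.5], [0, 0, 0, 0, 0, 0, 0.5], [0, 0, 0, 0, 0, 0, 0.5], [0, 0, 0.06, 0, 0, 0, 0.5], [0, 0, 0.14, 0, 0, 0, 0.5], [0, 0, 0.14, 0, 0, 0, 0.5], [0, 0, 0.14, 0, 0, 0, 0.5], [0.109, 0.064, 0, 0, 0, 0.058, 0.5], [0.109, 0.064, 0, 0, 0, 0.058, 0.5], [0.109, 0.064, 0, 0, 0, 0.058, 0.5], [0.109, 0.064, 0, 0, 0, 0.058, 0.5], [0.109, 0.064, 0, 0, 0, 0.056, 0.5], [0, 0, 0, 0, 0, 0, 0.5], [0, 0, 0, 0, 0, 0, 0.5], [0, 0, 0, 0, 0, 0, 0.5]])

```text
clock: 29.35
position: [544.0, 397.5, 192.0]
ee_rot: [0.764, -0.646, -0.0, 0.0]
contact_force: [-0.2, 0.0, -0.2]
gripper_width: 42.8
grasp_force: 0.0
```

Run:
```python
from h import *
d,W,ok=wrist()
rect(W,ok,(545,398.5),45,28,45,'bar');rect(W,ok,(545,398.5),95,6,16,'plate')
T=grab('top');Wt=world(T)
P=Wt[(np.hypot(Wt[...,0]-379,Wt[...,1]-301)<46)&(Wt[...,2]<52)&(Wt[...,2]>35)]
A=np.c_[P[:,:2]-[379,301],np.ones(len(P))];print('plane',np.linalg.lstsq(A,P[:,2],rcond=None)[0])
rect(Wt,T['z_map']>0,(379,301),90,38,52,'Sq plate')
rect(Wt,T['z_map']>0,(451.5,-107),95,36,45,'dLo')
```

```text
TCP [544.  397.5 192. ] close line deg -170.4 toolz [-0. -0. -1.] j1,j6 [ 0.87 -0.7 ] w42.8 t29.35
bar 581 z36.6 rect [545.6 398. ] [ 9.3 59.3] 9.3 circ [546.2 398. ] 29.8
plate 10182 z9.1 rect [545.7 398.6] [ 88.2 148.4] 9.3 circ [545.3 398. ] 85.1
plane [ 3.40839642e-03 -1.20761033e-03  4.44404588e+01]
Sq plate 1595 z44.3 rect [379.4 302.3] [109.6 108.9] 66.5 circ [378.7 302.7] 74.9
dLo 326 z39.8 rect [ 451.6 -107.1] [ 79.6 139.7] 39.6 circ [ 451.7 -106.9] 78.4
```

>>> servo_tool(plan=[[0.005, 0.003, -0.138, 0, 0, 0, 0.5], [0, 0, -0.138, 0, 0, 0, 0.5], [0, 0, -0.138, 0, 0, 0, 0.5], [0, 0, -0.138, 0, 0, 0, 0.5], [0, 0, -0.031, 0, 0, 0, 0.5], [0, 0, -0.009, 0, 0, 0, 0.5], [0, 0, 0, 0, 0, 0, 0.5], [0, 0, 0, 0, 0, 0, 0.5], [0, 0, 0, 0, 0, 0, 0], [0, 0, 0, 0, 0, 0, 0], [0, 0, 0, 0, 0, 0, 0], [0, 0, 0, 0, 0, 0, 0], [0, 0, 0, 0, 0, 0, 0], [0, 0, 0, 0, 0, 0, 0], [0, 0, 0, 0, 0, 0, 0]])

```text
clock: 31.32
position: [546.4, 399.0, 14.8]
ee_rot: [0.764, -0.646, 0.0, -0.0]
contact_force: [-0.7, -0.5, 4.7]
gripper_width: 8.9
grasp_force: 59.2
```

>>> servo_tool(plan=[[0, 0, 0.05, 0, 0, 0, 0], [0, 0, 0.1, 0, 0, 0, 0], [0, 0, 0.1, 0, 0, 0, 0], [0, 0, 0.1, 0, 0, 0, 0], [0, -0.05, 0.1, 0, 0, 0, 0], [-0.005, -0.1, 0, 0, 0, 0.022, 0], [-0.005, -0.1, 0, 0, 0, 0.022, 0], [-0.005, -0.1, 0, 0, 0, 0.022, 0], [-0.005, -0.1, 0, 0, 0, 0.022, 0], [-0.005, -0.1, 0, 0, 0, 0.022, 0], [-0.005, -0.1, 0, 0, 0, 0.022, 0], [-0.005, -0.1, 0, 0, 0, 0.022, 0], [-0.005, -0.1, 0, 0, 0, 0.022, 0], [-0.005, -0.1, 0, 0, 0, 0.022, 0], [-0.005, -0.1, 0, 0, 0, 0.022, 0], [-0.005, -0.1, 0, 0, 0, 0.022, 0], [0, -0.1, 0, 0, 0, 0.022, 0], [0, -0.05, 0, 0, 0, 0, 0], [0, 0, 0, 0, 0, 0, 0], [0, 0, 0, 0, 0, 0, 0]])

```text
clock: 33.83
position: [529.8, 9.4, 149.1]
ee_rot: [0.906, -0.424, 0.0, -0.0]
contact_force: [-0.0, 0.2, -2.5]
gripper_width: 8.7
grasp_force: 58.6
```

```bash
python3 - <<'E'
from h import *
d,W,ok=wrist()
s=arm.read_state();t=s['position'];print(s['grasp_force'])
rect(W,ok,t[:2],92,t[2]-14,t[2]+3,'heldplate')
rect(W,ok,(454,-106.3),90,33,46,'dLo')
E
ls -t pics|head -1
```

```text
TCP [529.8   9.4 149.1] close line deg -140.2 toolz [ 0.  0. -1.] j1,j6 [0.32 0.37] w8.7 t33.83
58.6246132850647
heldplate 27360 z143.5 rect [533.4   4.4] [ 88.7 135.5] 39.5 circ [537.8  -0.8] 74.6
dLo 4511 z38.5 rect [ 455.  -105.8] [ 79.3 140.1] 39.6 circ [ 455.2 -106.4] 79.3
wrist_33.88.png
```

>>> servo_tool(plan=[[-0.05, -0.077, 0, 0, 0, 0, 0], [-0.05, -0.077, 0, 0, 0, 0, 0], [-0.05, -0.077, 0, 0, 0, 0, 0], [-0.05, -0.077, 0, 0, 0, 0, 0], [-0.05, -0.077, 0, 0, 0, 0, 0], [0, 0, 0, 0, 0, 0, 0], [0, 0, -0.1, 0, 0, 0, 0], [0, 0, -0.1, 0, 0, 0, 0], [0, 0, -0.07, 0, 0, 0, 0], [0, 0, 0, 0, 0, 0, 0], [0, 0, 0, 0, 0, 0, 0], [0, 0, 0, 0, 0, 0, 0]])

```text
clock: 35.38
position: [455.6, -106.5, 69.2]
ee_rot: [0.906, -0.424, 0.001, -0.001]
contact_force: [-0.7, 0.6, -1.2]
gripper_width: 8.4
grasp_force: 58.7
```

>>> servo_tool(plan=[[-0.002, 0, -0.03, 0, 0, 0, 0], [0, 0, -0.015, 0, 0, 0, 0], [0, 0, -0.006, 0, 0, 0, 0], [0, 0, -0.005, 0, 0, 0, 0], [0, 0, -0.004, 0, 0, 0, 0], [0, 0, -0.003, 0, 0, 0, 0], [0, 0, -0.002, 0, 0, 0, 0], [0, 0, 0, 0, 0, 0, 0], [0, 0, 0, 0, 0, 0, 0]])

```text
clock: 36.5
position: [454.1, -106.7, 48.7]
ee_rot: [0.906, -0.424, 0.0, 0.0]
contact_force: [-0.4, -0.2, -0.3]
gripper_width: 8.7
grasp_force: 58.9
```

>>> servo_tool(plan=[[0, 0, -0.003, 0, 0, 0, 0], [0, 0, -0.003, 0, 0, 0, 0], [0, 0, 0, 0, 0, 0, 0], [0, 0, 0, 0, 0, 0, 0]])

```text
clock: 37.0
position: [454.2, -106.7, 48.6]
ee_rot: [0.906, -0.424, 0.0, 0.0]
contact_force: [-4.8, 1.9, 14.6]
gripper_width: 8.7
grasp_force: 61.0
```

>>> servo_tool(plan=[[0, 0, 0, 0, 0, 0, 0.5], [0, 0, 0, 0, 0, 0, 0.5], [0, 0, 0, 0, 0, 0, 0.5], [0, 0, 0, 0, 0, 0, 0.5], [0, 0, 0.06, 0, 0, 0, 0.5], [0, 0, 0.14, 0, 0, 0, 0.5], [0, 0, 0.14, 0, 0, 0, 0.5], [0, 0, 0.14, 0, 0, 0, 0.5], [0, 0, 0.14, 0, 0, 0, 0.5], [-0.03, -0.15, 0, 0, 0, 0, 0.5], [-0.03, -0.15, 0, 0, 0, 0, 0.5], [-0.03, -0.15, 0, 0, 0, 0, 0.5], [-0.03, -0.15, 0, 0, 0, 0, 0.5], [-0.03, -0.15, 0, 0, 0, 0, 0.5], [-0.03, -0.15, 0, 0, 0, 0, 0.5], [-0.03, -0.15, 0, 0, 0, 0, 0.5], [0, 0, 0, 0, 0, 0, 0.5], [0, 0, 0, 0, 0, 0, 0.5]])

```text
clock: 39.25
position: [390.8, -421.3, 232.3]
ee_rot: [0.906, -0.424, -0.001, -0.0]
contact_force: [0.6, -0.1, 0.8]
gripper_width: 42.8
grasp_force: 0.0
```

Run:
```python
from h import *
T=grab('top');Wt=world(T)
for k,at,r,lo,hi,pr in [('RL',(640,-137),75,42,60,50),('RS',(440,117),58,46,65,38),('Sq',(379,301),90,38,52,44),('Lo',(451.6,-107),95,38,52,38)]:
    q=np.hypot(Wt[...,0]-at[0],Wt[...,1]-at[1])
    P=Wt[(q<pr)&(Wt[...,2]<hi)&(Wt[...,2]>lo-6)]
    A=np.c_[P[:,:2]-at,np.ones(len(P))];print('plane',np.round(np.linalg.lstsq(A,P[:,2],rcond=None)[0],4))
    rect(Wt,T['z_map']>0,at,r,lo,hi,k)
ok=T['z_map']>0
rect(Wt,ok,(729.4,-307),40,90,120,'bottle');rect(Wt,ok,(729.3,326),60,50,90,'beaker')
i=cv2.imread('pics/top_%.2f.png'%arm.read_state()['clock']);cv2.imwrite('pics/fin.png',cv2.resize(i[80:340,90:490],None,fx=2,fy=2))
```

```text
plane [ 2.00000e-04 -4.50000e-03  4.93454e+01]
RL 1763 z49.3 rect [ 640.1 -138.6] [129.2 130.3] 44.5 circ [ 640.2 -138.4] 66.0
plane [-1.10000e-03  1.00000e-04  5.43981e+01]
RS 976 z54.3 rect [439.8 117.4] [93.4 93.7] 89.2 circ [440.2 116.9] 48.1
plane [-6.00000e-04 -0.00000e+00  4.42939e+01]
Sq 1597 z44.3 rect [379.3 302.3] [109.2 108.4] 66.6 circ [379.1 301.9] 74.9
plane [1.40000e-03 1.30000e-03 4.45478e+01]
Lo 1782 z44.5 rect [ 451.3 -107.7] [ 87.9 147.9] 39.6 circ [ 451.5 -107.2] 84.1
bottle 89 z105.0 rect [ 730.4 -307.7] [23.8 24.5] 44.5 circ [ 729.9 -307.2] 12.9
beaker 276 z67.2 rect [728.9 325.7] [65.  63.8] 46.4 circ [727.7 326.3] 33.8
```

View pics/fin.png

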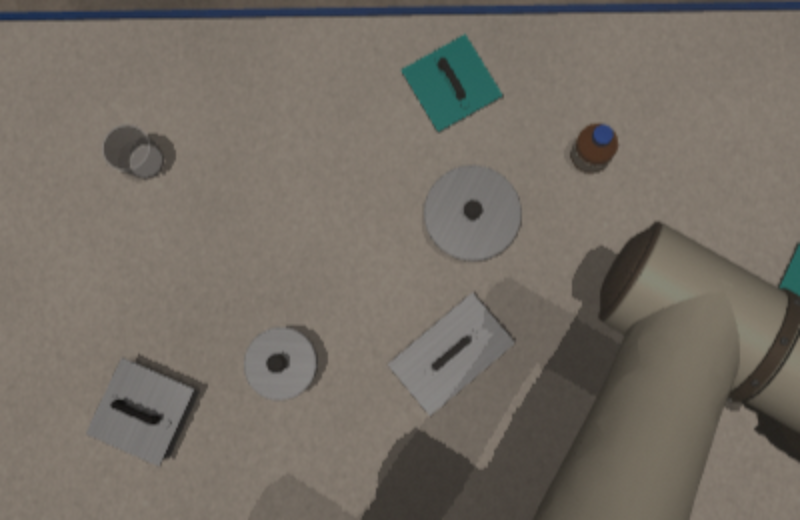

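The enlarged crop shows all four lids level and centred, at (472,213), (280,362), (143,410) and (452,353). The bottle at (597,145) and beaker at (145,158) haven't moved. I'm handing the job in.

```bash
python3 -c "from bench import arm; print(arm.job_done())"
```

```text
the job is handed in; nothing more can be done
None
```

All four lids are on their matching dishes, level and within about 2 mm of centre in the last top-camera check; the bottle and beaker have not moved, and I handed the job in at about 39 s of the 99 s allowed.

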